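# Close a bench pressure vessel: lid, swing bridge, star-handle screw

## Robot

A 6-joint arm with a two-finger parallel gripper is mounted at the origin on a cart in front of the work surface, level with it; the furniture and walls round the work are solid. World frame = base frame: x ahead of the robot, y to its left, z up, the work surface at z = 0. Lengths are in m, angles in rad, forces in N, time in s.
With the tool pointing down it reaches from about 0.425 to 0.95 m from the base axis. Payload 3.5 kg.
Tool frame: the origin (TCP) lies midway between the tips of the shut fingers; the grasp point (between the pads) lies 19 mm behind it (ctrl.pinch_z is the distance from the TCP to the grasp point, in m); z points along the fingers, y is the line along which they close (so a half turn about z gives the same grasp; the last joint's range is limited). The gripper opens to 85 mm and grips with 20 to 120 N. Pads are 22 mm wide; open, the fingers measure 114 mm over their backs; the gripper's body (76 mm by 85 mm) begins 54 mm behind the grasp point. The pads swing forward as they close: fully open they stand 13 mm farther back than shut.
Start: joints at [1.109, 0.286, 1.577, -0, 1.279, -0.15], TCP at [0.207, 0.642, 0.231] pointing down, gripper open.
Joint ranges: [-2.77, 2.77], [-0.9, 2.22], [0.21, 2.48], [-1.53, 4.67], [0.24, 2.81], [-2.84, 2.84]. Speed limits (rad/s): [2.79, 2.79, 3.14, 3.14, 3.14, 3.14].

## Interface

Orientations are given as a unit quaternion [x, y, z, w].
In Python, from plant import get_state, viewer, sign_off, ctrl gives the robot as it stands. The module is installed in compiled form; this text tells all that it offers.
- The arm moves only by the shell command python3 -m handwheel 'ROWS' [FORCE]. ROWS is JSON, a list that holds one entry, the list of rows, each a list of 5 numbers: the finger opening in m, from 0 to 0.0854, then the shift along the tool's x, y, z in m, then the turn about the tool's z in degrees. In form: [[[claw, x, y, z, spin], ...]]. A call has 1 to 12 rows; each row shifts and turns the commanded pose from where the row before left it, along the tool's axes as they then stand; what a row does not reach is not made up. A row lasts 1/12 s, in which the tool goes at most 41.7 mm and 7.16 degrees, less where a joint would pass 70% of its speed; a pose out of reach is approached as far as the arm can. A call is refused whole if a number of a shift passes 0.0417 or a number of a turn 7.16, either way. A call with a gripper value outside its range is refused whole. The fingers move at their own pace and stop on an object; FORCE is the grip in N (left out, the last holds). Time passes only in rows, so rows that do not move let the fingers close. It gives the time, the measured TCP pose, the force, the opening and the grip force at its end, in the units of the state.
- get_state(): the state, without advancing time (a new reading comes with each control period).
- viewer.read_camera(name): name is "scene" or "top"; returns the picture (480x640x3 uint8, blue, green, red); there is no depth.
- viewer.camera_params(name): a dict with "fov_y" (degrees; the focal length in pixels is half the picture's height over the tangent of half this angle, whatever the lens; pixels are square), "cx", "cy" (the principal point, pixels), "xyz" and "attitude" of the camera in the world. Camera axes: x right, y up, looking along -z (the intrinsics and any distortion apply to the point x, -y, -z); pixel columns grow to the right and rows downward; lengths in m; the calibration is good to about 2 mm. A picture is of the moment at which its call begins. camera_params takes no time and is no camera call.
- sign_off(): hands the job in; it is judged then, once.
Trained networks look in the newest picture that a camera, given by its name, has taken for a name from the list of things; names that differ only in an ending like _2 or _b are one class to them, and where a whole thing is asked for, a point or a joint stands for the part that bears it (a point fixed in the world has none). Each returns a list of dicts, best first, with "confidence" (0 to 1); they miss things now and then, are a little off and sometimes report something else, mostly with a low value. They report only what shows in the picture. A call takes as long as a camera call.
- viewer.look_for(camera, name): "extent" ([left, top, width, height] as shares, 0 to 1, of the picture: columns of its width, rows of its height, round what is visible of it).
- viewer.outline_of(camera, name): "mask" (480x640 bool, what is visible of it) and "extent" ([left, top, width, height] as shares, 0 to 1, of the picture: columns of its width, rows of its height, round what is visible of it).
- viewer.pinpoint(camera, name): "xy" ([column, row] as shares, 0 to 1, of the picture: columns of its width, rows of its height: a listed point, or the origin of a listed thing).
The state is a dict: "time": time; "qpos": joint angles; "dq": joint speeds; "joint_efforts": joint torques, N m; "eef_pos": TCP position; "tcp_rot": TCP orientation; "contact_force": force on the tool from outside, world axes, zero at the start; "wrist_torque": the same for the moment, N m; "opening": opening from 0.0 (shut) to 1.0 (fully open); "finger_force": force on a finger pad.
Only numpy, scipy, OpenCV 4.12 (cv2) and the standard library are available. Lean on these libraries where they do the work, as an engineer would, in place of code of your own. Each camera call takes 0.05 s, during which the arm holds its last target. There are 200 camera calls.

## Task

Close the small pressure vessel: set the loose lid in its mouth, swing the steel bridge round over it until the hook is fully home on its catch pillar, then wind the four-spoked star handle down clockwise by gently pushing its spokes round until the screw bears on the lid and turning takes about half as much force again as it took running down, and stop there. Overtightening crushes the seal, so go by feel. Do not disturb the other things on the bench.

Things in the scene. Friction and masses are not known exactly. Their poses are not given: they have to be found in the camera images.
- vessel: Pressure vessel, fixed to the bench: grey base plate 250 x 112 x 14 mm, in its middle a round steel pot (flange 108 mm wide, bore 77 mm, rim 72 mm above the bench). Origin: centre of the plate's underside, on the pot's axis; z up; x points at the hinge pillar, 80 mm from the axis; the catch pillar stands 80 mm away at -x. Pillars 176 to 185 mm high.
- mouth (a point): Centre of the pot's mouth, on the axis, at the height of the metal rim (72 mm above the bench). The rubber seal ring stands 3 mm higher.
- gauge (a point): Centre of the round pressure gauge (58 mm) on its riser pipe, 262 mm above the bench, 95 mm from the pot's axis, 75 degrees from the vessel's +x towards its +y. Keep the hand out of that side: the top of the gauge is 291 mm up, above the star handle.
- seal_ring: Black rubber ring set in the rim, 82 to 94 mm across, 3 mm proud of the rim, springy; the lid's flange rests on it. Origin: centre of its underside. It carries the lid's weight and the screw's clamping force, and is crushed above 110 N.
- lid: Loose aluminium lid, 0.3 to 0.6 kg, standing on its spigot. Origin: centre of its underside, z up. Spigot 70 mm across, 10 mm high (drops into the 77 mm bore); flange 100 mm across, from 10 to 19 mm above the origin; central round boss 30 mm across, top 49 mm above the origin: grasp it from above. On the uncompressed seal the origin is 7 mm below mouth.
- bridge (a joint): Angle of the swing bridge about the hinge pillar's vertical axis: 0 = home against its stop, hook round the catch pillar; grows as it swings open, counter-clockwise seen from above; starts at 1.9 to 2.3 rad. Stiff enough to stay where it is left (about 0.5 N m).
- bridge_knob (a point): Black upright knob at the bridge's free end, 22 mm across, 190 mm from the hinge axis; the point is at its mid height, 192 mm above the bench, its top at 210 mm. It stands on the beam, whose top is 168 mm above the bench. Take it from above (or push it) to swing the bridge.
- hinge_post (a point): On the bridge's hinge axis, 157 mm above the bench (mid height of the beam, which is 30 mm wide and 22 mm thick).
- star (a joint): Angle of the star handle; grows as it is wound clockwise seen from above, driving the screw down 4.8 mm per rad. Starts between 0.5 and 1.2. It runs with a steady drag of about 0.4 N m (about 9 N pushed 45 mm from the axis) and stays where it is left. From the touch of foot on lid the torque climbs, reaching half as much again some 0.4 rad later and double at 0.8 rad.
- star_hub (a point): Centre of the star handle's hub, on the screw's axis, in the plane of its four spokes (190 to 212 mm above the bench: it goes down with the screw). Hub 34 mm across, top 14 mm above this point. It is on the bridge, 80 mm from the hinge axis; with the bridge home it is over the pot's axis. The screw's foot, set differently each time, is then 6 to 18 mm above the seated lid's boss.
- spoke_ball (a point): Centre of the black ball (19 mm) on one of the four equal spokes, 58 mm from the hub's axis; the others are at 90, 180 and 270 degrees from it. Spokes are steel rods 10 mm thick; the ball begins 49 mm from the axis. The beam's top is at least 20 mm below the spokes. Push a spoke 40 to 50 mm from the axis.
- timer: White countdown timer, 58 x 66 x 19 mm; bystander.
- marker: Grey marker, 12 x 136 x 14 mm, lying; bystander.
- spatula: Thin lab spatula, 189 mm long, lying; bystander.
- forceps: Steel forceps, 125 mm long, lying; bystander.
- tape: Roll of clear tape, 103 mm across, 25 mm high; bystander.
- small_beaker: Small glass beaker, 56 mm across, 62 mm high; bystander.
- jar: Sample jar with black cap, 68 mm across, 106 mm high; bystander.

How it is judged:
By the outcome, as a careful person would: the job done as asked, in the order asked, and still so for the second after the job is handed in, with the robot touching nothing.
It also fails if it takes over 70 s, if anything falls off the work surface, if the arm or the gripper's body presses on something with over 40 N, if the wrist force passes 120 N, or if a joint passes its speed limit or range.

## Working session

There is one attempt and no reset: what is moved stays moved. The work goes in short steps, Python scripts to look and compute and a shell command to move; the robot and the scene stay as the last step left them, time stands still between calls to the robot, and variables do not carry over. Pictures are saved under pics/ and viewed, at most 10 in all, crops included, and the job is handed in when it is done.

```bash
mkdir -p pics; cat > h.py <<'E'
import numpy as np, cv2
from plant import get_state, viewer, ctrl
from scipy.spatial.transform import Rotation as R
def cam(n):
    p=viewer.camera_params(n); return p
def ray(n,u,v):
    p=cam(n); f=240/np.tan(np.radians(p["fov_y"])/2)
    a=np.array(p["attitude"]); M=R.from_quat(a).as_matrix() if a.size==4 else a.reshape(3,3)
    d=M@np.array([(u-p["cx"])/f,-(v-p["cy"])/f,-1]); return np.array(p["xyz"]),d
def atz(n,u,v,z):
    o,d=ray(n,u,v); return o+d*(z-o[2])/d[2]
def proj(n,P):
    p=cam(n); f=240/np.tan(np.radians(p["fov_y"])/2)
    a=np.array(p["attitude"]); M=R.from_quat(a).as_matrix() if a.size==4 else a.reshape(3,3)
    q=M.T@(np.array(P)-p["xyz"]); return p["cx"]+f*q[0]/-q[2],p["cy"]-f*q[1]/-q[2]
def tri(uv1,uv2):
    o1,d1=ray("scene",*uv1);o2,d2=ray("top",*uv2);d1/=np.linalg.norm(d1);d2/=np.linalg.norm(d2)
    t=np.linalg.lstsq(np.c_[d1,-d2],o2-o1,rcond=None)[0];a=o1+t[0]*d1;b=o2+t[1]*d2
    return (a+b)/2,np.linalg.norm(a-b)
def pin(n,name):
    r=viewer.pinpoint(n,name)
    return [((x["xy"][0]*640,x["xy"][1]*480),round(x["confidence"],2)) for x in r[:4]]
E
python3 - <<'E'
from h import *
for n in("scene","top"):
    print(cam(n)); cv2.imwrite(f"pics/{n}0.png",viewer.read_camera(n))
for k in["vessel","mouth","gauge","lid","bridge_knob","hinge_post","star_hub","spoke_ball"]:
    s=pin("scene",k);t=pin("top",k)
    print(k,[(np.round(a).tolist(),c) for a,c in s],[(np.round(a).tolist(),c) for a,c in t])
    if s and t: print("   ",*[np.round(x,4) for x in tri(s[0][0],t[0][0])])
print(get_state(),ctrl.pinch_z)
E
```

```text
{'fov_y': 50.95328265090656, 'cx': 320.748447005207, 'cy': 237.0488291864408, 'xyz': array([-0.0141445 , -0.93520972,  0.67466476]), 'attitude': array([ 0.5314993 , -0.14926627, -0.23850633,  0.79896358])}
{'fov_y': 54.14884979417784, 'cx': 318.75389773581253, 'cy': 236.27507148837242, 'xyz': array([0.49558986, 0.05385762, 1.34080351]), 'attitude': array([ 0.02581251, -0.0277631 , -0.70129486,  0.71186266])}
vessel [([309.0, 300.0], 0.92)] [([312.0, 244.0], 0.77)]
    [ 5.765e-01  6.760e-02 -3.000e-04] 0.0055
mouth [([309.0, 276.0], 0.66)] [([315.0, 246.0], 0.58)]
    [0.5703 0.0589 0.077 ] 0.0118
gauge [([341.0, 211.0], 0.83), ([303.0, 263.0], 0.71), ([329.0, 373.0], 0.68), ([309.0, 276.0], 0.28)] [([342.0, 207.0], 0.66)]
    [0.6433 0.0011 0.2592] 0.0102
lid [([247.0, 273.0], 0.7)] [([227.0, 265.0], 0.92)]
    [ 0.5119  0.3122 -0.0036] 0.0004
bridge_knob [([237.0, 264.0], 0.72), ([435.0, 363.0], 0.2)] [([338.0, 330.0], 0.97)]
    [ 3.587e-01 -2.000e-04  1.937e-01] 0.0027
hinge_post [([314.0, 259.0], 0.83), ([306.0, 299.0], 0.31)] [([342.0, 256.0], 0.76)]
    [ 0.5427 -0.0113  0.159
[... 256 characters left out ...]
1.10899498e+00,  2.86291579e-01,  1.57668909e+00, -2.20011967e-06,
        1.27861261e+00, -1.49974577e-01]), 'dq': array([ 1.83150671e-03,  1.16166458e-04,  2.27440296e-04, -1.92571191e-04,
       -2.40155457e-04, -6.93170144e-05]), 'joint_efforts': array([ 3.70306070e-04, -4.05959344e+01, -2.92946112e+01, -1.91122658e-04,
        5.03660376e-04, -1.55971460e-06]), 'eef_pos': array([0.20703894, 0.64245087, 0.2313364 ]), 'tcp_rot': array([ 1.55282157e-01,  9.87870159e-01, -6.15008175e-07,  9.10497860e-07]), 'contact_force': array([ 0.66610593, -0.32811628,  0.32871477]), 'wrist_torque': array([-0.03601523,  0.00740703, -0.01246719]), 'finger_force': 0.0, 'opening': 1.0049084560688046} 0.0187
```

View pics/scene0.png

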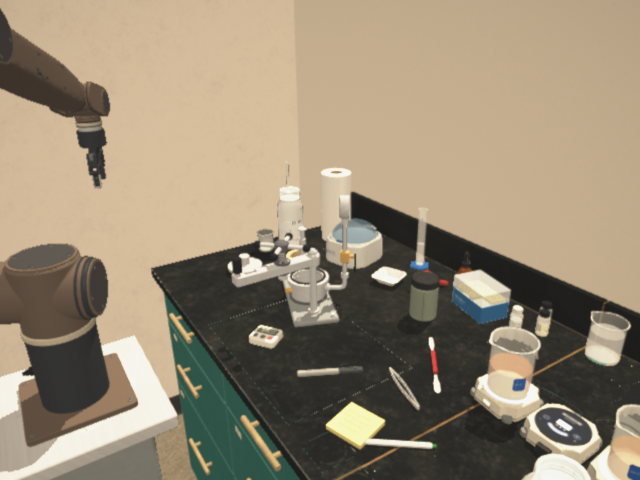

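View pics/top0.png

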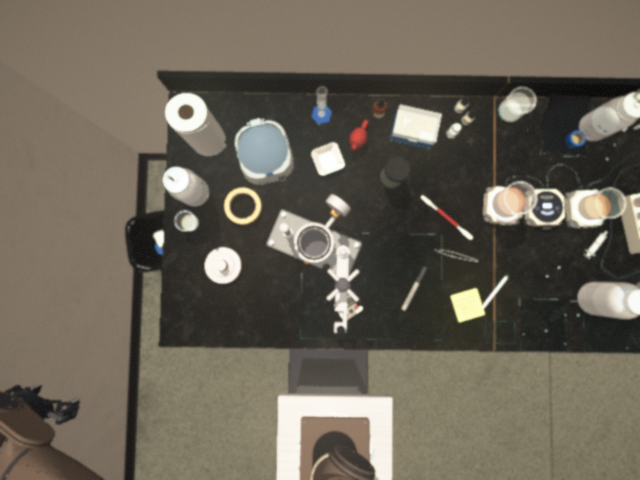

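The pictures agree with the network. In the top view the lid is at (222,265), the pot at (315,241), the hinge near (342,252), the bridge points at the robot with its knob at (341,328), and the gauge is at (338,205). Next I fit the vessel's pose and the bridge angle jointly.

```bash
cat > fit.py <<'E'
from h import *
from scipy.optimize import least_squares
Z=["vessel","mouth","gauge","hinge_post","bridge_knob","star_hub"]
def model(p):
    x,y,a,th,hz=p; c=np.array([x,y,0]); d=lambda b,r,z:np.array([r*np.cos(b),r*np.sin(b),z])
    H=c+d(a,.08,0); b=a+np.pi+th
    return {"vessel":c,"mouth":c+[0,0,.072],"gauge":c+d(a+np.radians(75),.095,.262),"hinge_post":H+[0,0,.157],
      "bridge_knob":H+d(b,.19,.192),"star_hub":H+d(b,.08,hz)}
def fit(rounds=2,p0=(.576,.066,-1.95,2,.205)):
    obs=[]
    for _ in range(rounds):
        for n in("scene","top"):
            viewer.read_camera(n)
            for k in Z:
                r=pin(n,k)
                if r: obs.append((n,k,r[0][0]))
    def res(p):
        m=model(p); return np.concatenate([np.array(proj(n,m[k]))-uv for n,k,uv in obs])
    s=least_squares(res,p0,loss="soft_l1",f_scale=1.5)
    return s.x,obs,res(s.x).reshape(-1,2)
E
python3 - <<'E'
from fit import *
p,obs,r=fit(1); print(np.round(p,4))
for o,e in zip(obs,r): print(o[0],o[1],np.round(e,1))
for k,v in model(p).items(): print(k,np.round(v,4))
l=[]
for n in("scene","top"): l.append(pin(n,"lid")[0][0])
print("lid",tri(*l),atz("top",*l[1],0),atz("scene",*l[0],0))
for n in("scene","top"):
    o=viewer.outline_of(n,"lid")
    if o: print(o[0]["confidence"],np.array(o[0]["extent"])*[640,480,640,480], [m.mean() for m in np.nonzero(o[0]["mask"])])
im=viewer.read_camera("top"); cv2.imwrite("pics/c1.png",cv2.resize(im[180:360,190:390],(800,720)[:2] and (660,594),interpolation=cv2.INTER_CUBIC))
E
```

```text
[ 0.5741  0.063  -1.9578  1.9238  0.2112]
scene vessel [-0.2  1.1]
scene mouth [-0.4 -1.5]
scene gauge [ 2.3 -0.4]
scene hinge_post [1.4 1.1]
scene star_hub [-0.3  0.1]
top vessel [-1.4  0.2]
top mouth [-1.8 -2.2]
top gauge [-0.3  2. ]
top hinge_post [ 0.4 -1.6]
top bridge_knob [-0.6  1. ]
top star_hub [3.2 1. ]
vessel [0.5741 0.063  0.    ]
mouth [0.5741 0.063  0.072 ]
gauge [0.6498 0.0056 0.262 ]
hinge_post [ 0.5439 -0.0111  0.157 ]
bridge_knob [ 0.3541 -0.0046  0.192 ]
star_hub [ 0.464  -0.0083  0.2112]
lid (array([0.5011441 , 0.31995991, 0.01951581]), np.float64(0.022894880624888665)) [0.51182593 0.3190692  0.        ] [0.50634895 0.36363377 0.        ]
0.62 [228.608 254.208  32.896  18.912] [np.float64(263.7749077490775), np.float64(248.81549815498155)]
0.95 [203.392 244.8    37.184  37.008] [np.float64(265.1681329423265), np.float64(222.36265884652983)]
```

View pics/c1.png

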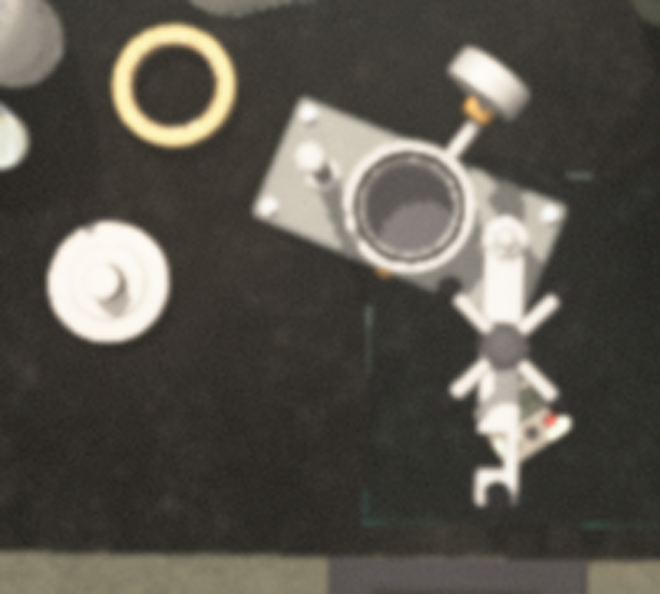

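The crop shows the pot's rim centre near top pixel (314,243), the lid's flange centre near (222.7,265.5) and its boss top near (220.5,265). The spokes stand in an X relative to the beam. I'll cross-check these against the expected circle sizes and compute the first move.

```bash
python3 - <<'E'
from h import *
im=viewer.read_camera("top")
for nm,z,k in (("lid",.0145,.1),("mouth",0.0,0)):
    if nm=="lid":
        o=viewer.outline_of("top","lid")[0]; c=max(cv2.findContours(o["mask"].astype(np.uint8),0,2)[0],key=cv2.contourArea); print(cv2.minEnclosingCircle(c),cv2.fitEllipse(c))
g=cv2.cvtColor(cv2.resize(im[180:360,190:390],None,fx=4,fy=4,interpolation=2),6)
for R0,R1 in((66,80),(76,92),(52,64)):
    q=cv2.HoughCircles(g,cv2.HOUGH_GRADIENT,1,100,param1=80,param2=20,minRadius=R0,maxRadius=R1)
    if q is not None: print([(round(190+a/4,1),round(180+b/4,1),round(r/4,1)) for a,b,r in q[0][:4]])
print("lid flange",atz("top",222.4,265.1,.019),"boss",atz("top",220.3,264.8,.049))
print("rim",atz("top",314.2,242.7,.074))
# expected radius px
print([abs(np.array(proj("top",(.574,.063+r,z)))-proj("top",(.574,.063,z))).max() for r,z in((.054,.072),(.05,.019),(.0385,.072))])
print(get_state()["time"])
E
```

```text
((222.2930145263672, 264.7018127441406), 17.855602264404297) ((222.29600524902344, 264.7684020996094), (34.39945602416992, 34.872833251953125), 96.3819580078125)
[(np.float32(313.9), np.float32(242.9), np.float32(16.9)), (np.float32(222.6), np.float32(265.4), np.float32(18.2)), (np.float32(242.4), np.float32(205.6), np.float32(18.2))]
[(np.float32(313.1), np.float32(242.4), np.float32(20.9)), (np.float32(243.1), np.float32(205.6), np.float32(19.1)), (np.float32(221.9), np.float32(264.1), np.float32(19.4))]
[(np.float32(242.4), np.float32(205.9), np.float32(13.1)), (np.float32(312.9), np.float32(241.9), np.float32(15.8)), (np.float32(193.9), np.float32(192.9), np.float32(14.8))]
lid flange [0.51072511 0.32031572 0.019     ] boss [0.51111756 0.32005239 0.049     ]
rim [0.57420306 0.06312439 0.074     ]
[np.float64(19.946838823227154), np.float64(17.73185429225782), np.float64(14.220977437537329)]
1.95
```

```bash
python3 -m handwheel '[[[0.0854,-0.0323,-0.0178,0.007,0],[0.0854,-0.0323,-0.0178,0.007,0],[0.0854,-0.0323,-0.0178,0.007,0],[0.0854,-0.0323,-0.0178,0.007,0],[0.0854,-0.0323,-0.0178,0.007,0],[0.0854,-0.0323,-0.0178,0.007,0],[0.0854,-0.0323,-0.0178,0.007,0],[0.0854,-0.0323,-0.0178,0.007,0],[0.0854,-0.0323,-0.0178,0.007,0],[0.0854,-0.0323,-0.0178,0.007,0],[0.0854,-0.0323,-0.0178,0.007,0],[0.0854,-0.0323,-0.0178,0.007,0]]]' 40
cat > d.py <<'E'
import sys
from h import *
s=get_state(); t=np.array([float(a) for a in sys.argv[1:4]])
M=R.from_quat(s["tcp_rot"]).as_matrix()
print("t",s["time"],"pos",s["eef_pos"].round(4),"ang_y",np.degrees(np.arctan2(M[1,1],M[0,1])).round(1),"q",s["qpos"].round(2),"F",s["contact_force"].round(1),"T",s["wrist_torque"].round(2),"op",round(s["opening"],3))
print("tool shift",(M.T@(t-s["eef_pos"])).round(4))
E
python3 d.py .511 .32 .1
```

```text
time: 2.95
eef_pos: [0.5115, 0.3188, 0.1473]
tcp_rot: [0.155, 0.988, 0.0, 0.0]
contact_force: [0.0, 0.9, 0.4]
opening: 1.001
finger_force: 0.0
t 2.95 pos [0.5115 0.3188 0.1473] ang_y 72.1 q [ 0.39  0.21  1.83  0.    1.1  -0.87] F [0.  0.9 0.4] T [ 0.   -0.01 -0.06] op 1.001
tool shift [0.0009 0.0009 0.0473]
```

```bash
python3 -m handwheel '[[[0.0854,0.0005,0.001,0.03,0],[0.0854,0,0,0.03,0],[0.0854,0,0,0.03,0],[0.0854,0,0,0.024,0],[0.0854,0,0,0.010,0],[0.0,0,0,0,0],[0.0,0,0,0,0],[0.0,0,0,0,0],[0.0,0,0,0,0],[0.0,0,0,0,0],[0.0,0,0,0,0],[0.0,0,0,0,0]]]' 50; python3 d.py .511 .32 .023
```

```text
time: 3.95
eef_pos: [0.5118, 0.3219, 0.0258]
tcp_rot: [0.155, 0.988, 0.001, 0.002]
contact_force: [-1.2, -2.0, 6.3]
opening: 0.332
finger_force: 50.2
t 3.95 pos [0.5118 0.3219 0.0258] ang_y 72.2 q [ 0.39  0.38  1.87 -0.    0.89 -0.87] F [-1.2 -2.   6.3] T [-0.25  0.19 -0.02] op 0.332
tool shift [ 0.0001 -0.0021  0.0028]
```

```bash
python3 -m handwheel '[[[0.0,0,0,-0.01,0],[0.0,0,0,-0.03,0],[0.0,0,0,-0.04,0],[0.0,0,0,-0.04,0],[0.0,0,0,-0.04,0],[0.0,0,0,-0.04,0],[0.0,0,0,0,0],[0.0,0,0,0,0]]]' 70; python3 d.py .574 .063 .23
python3 - <<'E'
from h import *
im=viewer.read_camera("scene"); a=viewer.read_camera("top")
cv2.imwrite("pics/l1.png",np.hstack([cv2.resize(im[130:350,180:400],(400,400)),cv2.resize(a[160:360,170:370],(400,400))]))
E
```

```text
time: 4.62
eef_pos: [0.5111, 0.3219, 0.2262]
tcp_rot: [0.155, 0.988, 0.002, 0.002]
contact_force: [-0.8, -0.9, -5.2]
opening: 0.324
finger_force: 70.5
t 4.6167 pos [0.5111 0.3219 0.2262] ang_y 72.1 q [ 0.39  0.13  1.77  0.    1.24 -0.87] F [-0.8 -0.9 -5.2] T [-0.04  0.05 -0.03] op 0.324
tool shift [-0.1392 -0.2271 -0.0041]
```

View pics/l1.png

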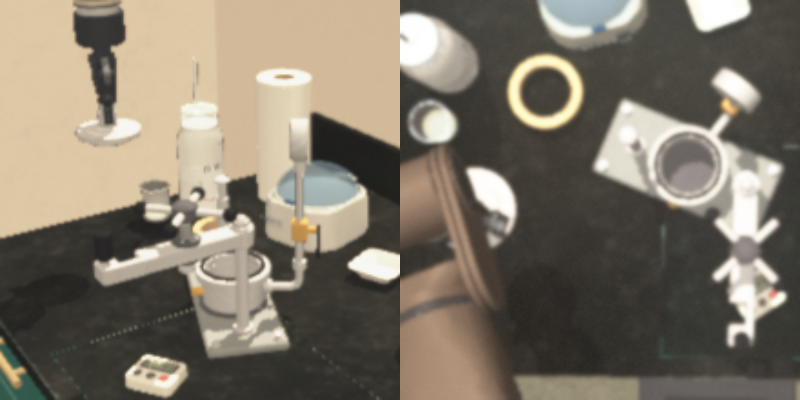

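The lid is held level (about 5 N), clear of everything. The bridge and the pot's mouth are unobstructed. Next I carry it over the mouth.

```bash
python3 -m handwheel '[[[0.0,-0.010,-0.016,-0.005,0],[0.0,-0.0174,-0.0284,-0.005,0],[0.0,-0.0174,-0.0284,0,0],[0.0,-0.0174,-0.0284,0,0],[0.0,-0.0174,-0.0284,0,0],[0.0,-0.0174,-0.0284,0,0],[0.0,-0.0174,-0.0284,0,0],[0.0,-0.0174,-0.0284,0,0],[0.0,-0.007,-0.012,0,0],[0.0,0,0,0,0],[0.0,0,0,0,0]]]'; python3 d.py .574 .0635 .1
python3 - <<'E'
from h import *
viewer.read_camera("scene");viewer.read_camera("top")
p=proj("scene",(.574,.063,.072));print("pred mouth",p,pin("scene","mouth"),pin("scene","lid"))
s=get_state()["eef_pos"]; print("pred lid",proj("scene",s-[0,0,.0258]))
o=viewer.outline_of("scene","lid")
if o: print(np.array(o[0]["extent"])*[640,480,640,480])
print([proj("scene",s+[0,dy,-.0115]) for dy in(.05,-.05)],[proj("scene",s+[dy,0,-.0115]) for dy in(.05,-.05)])
E
```

```text
time: 5.63
eef_pos: [0.5712, 0.0625, 0.2299]
tcp_rot: [0.156, 0.988, 0.0, -0.003]
contact_force: [0.1, 0.2, -6.2]
opening: 0.324
finger_force: 70.6
t 5.6333 pos [0.5712 0.0625 0.2299] ang_y 72.0 q [-0.07  0.07  1.83  0.    1.25 -1.33] F [ 0.1  0.2 -6.2] T [0.02 0.02 0.04] op 0.324
tool shift [-0.0032  0.0019  0.1298]
pred mouth (np.float64(307.29984822686754), np.float64(277.01099621768583)) [((311.296, 276.096), 0.66)] [((305.28, 225.504), 0.64)]
pred lid (np.float64(304.9828688205275), np.float64(228.80500340213246))
[284.416 209.904  39.872  24.72 ]
[(np.float64(294.7058644754517), np.float64(217.5384260894688)), (np.float64(315.59803867434755), np.float64(229.71297505062896))] [(np.float64(321.8524253459707), np.float64(219.28085490252872)), (np.float64(287.1102587721543), np.float64(227.757319419279))]
```

```bash
python3 -c "
from h import *
viewer.read_camera('scene')
for k in('seal_ring','vessel'):
    o=viewer.outline_of('scene',k)
    if o: print(k,o[0]['confidence'],np.array(o[0]['extent'])*[640,480,640,480])
for z in(.075,):
    a=np.linspace(0,6.28,60);P=np.array([proj('scene',(.574+.047*np.cos(t),.063+.047*np.sin(t),z)) for t in a]);print(P.min(0),np.ptp(P,0))
"
python3 -m handwheel '[[[0.0,-0.0032,0.0015,0.02,0],[0.0,0,0,0.03,0],[0.0,0,0,0.03,0],[0.0,0,0,0.02,0],[0.0,0,0,0.015,0],[0.0,0,0,0,0]]]'; python3 d.py .574 .0635 .0908
python3 - <<'E'
from h import *
im=viewer.read_camera("scene")
cv2.imwrite("pics/l2.png",cv2.resize(im[215:335,245:385],(700,600),interpolation=2))
E
```

```text
vessel 0.77 [230.912 197.28  124.48  129.696]
[289.05043564 267.83958617] [36.40954155 16.82971533]
time: 6.53
eef_pos: [0.5732, 0.0639, 0.1139]
tcp_rot: [0.155, 0.988, -0.0, -0.004]
contact_force: [-1.8, 0.1, -5.7]
opening: 0.324
finger_force: 70.5
t 6.5333 pos [0.5732 0.0639 0.1139] ang_y 72.2 q [-0.06  0.2   1.91 -0.    1.04 -1.32] F [-1.8  0.1 -5.7] T [-0.03  0.12 -0.01] op 0.324
tool shift [-0.0011 -0.0001  0.0231]
```

View pics/l2.png

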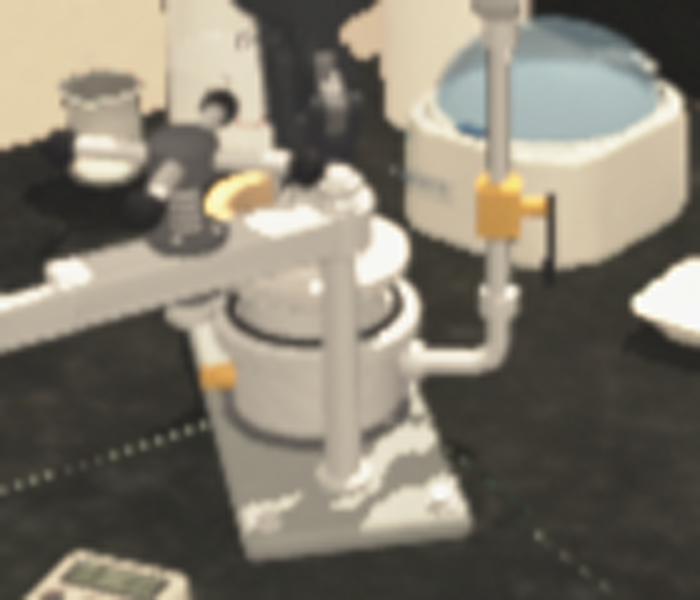

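The crop shows the lid just above the mouth, with the rim spanning columns 213–420 and the lid's right edge at 410. It needs to go about 2 mm further right.

```bash
python3 -m handwheel '[[[0.0,-0.0021,-0.0006,0.003,0],[0.0,0,0,0.004,0],[0.0,0,0,0.004,0],[0.0,0,0,0.002,0],[0.0,0,0,0.002,0],[0.0,0,0,0.002,0]]]'; python3 d.py .575 .0627 .0908
```

```text
time: 7.08
eef_pos: [0.5783, 0.0621, 0.1015]
tcp_rot: [0.155, 0.988, 0.0, 0.0]
contact_force: [0.4, -0.6, -5.4]
opening: 0.324
finger_force: 70.5
t 7.0833 pos [0.5783 0.0621 0.1015] ang_y 72.1 q [-0.07  0.22  1.91 -0.    1.01 -1.33] F [ 0.4 -0.6 -5.4] T [ 0.01  0.01 -0.03] op 0.324
tool shift [ 0.0033 -0.0005  0.0107]
```

```bash
python3 -m handwheel '[[[0.0,0.003,-0.0005,0.0,0],[0.0,0,0,0,0],[0.0,0,0,0.002,0],[0.0,0,0,0.002,0],[0.0,0,0,0,0],[0.0,0,0,0,0]]]'; python3 d.py .575 .0627 .0908
```

```text
time: 7.58
eef_pos: [0.575, 0.0626, 0.0971]
tcp_rot: [0.155, 0.988, -0.0, -0.0]
contact_force: [-0.0, 0.1, -5.9]
opening: 0.326
finger_force: 70.5
t 7.5833 pos [0.575  0.0626 0.0971] ang_y 72.1 q [-0.07  0.22  1.92  0.    1.   -1.33] F [-0.   0.1 -5.9] T [-0.01  0.05 -0.02] op 0.326
tool shift [-0.      0.0001  0.0063]
```

Settled well; bottom at about 71 mm. Next I lower gently in small rows.

```bash
python3 -m handwheel '[[[0.0,0,0,0.002,0],[0.0,0,0,0.002,0],[0.0,0,0,0.001,0],[0.0,0,0,0.001,0],[0.0,0,0,0,0],[0.0,0,0,0,0]]]'; python3 d.py .575 .0627 .0908
```

```text
time: 8.08
eef_pos: [0.5751, 0.0626, 0.0913]
tcp_rot: [0.155, 0.988, -0.0, -0.0]
contact_force: [-0.0, -0.1, -5.7]
opening: 0.326
finger_force: 70.5
t 8.0833 pos [0.5751 0.0626 0.0913] ang_y 72.1 q [-0.07  0.23  1.92 -0.    0.99 -1.33] F [-0.  -0.1 -5.7] T [ 0.02 -0.02  0.  ] op 0.326
tool shift [0.0001 0.0001 0.0005]
```

```bash
python3 -m handwheel '[[[0.0,0,0,0.001,0],[0.0,0,0,0.001,0],[0.0,0,0,0,0],[0.0,0,0,0,0]]]'; python3 d.py .575 .0627 .0908
```

```text
time: 8.42
eef_pos: [0.5753, 0.0626, 0.0906]
tcp_rot: [0.155, 0.988, -0.0, 0.0]
contact_force: [-4.6, -0.6, 4.3]
opening: 0.328
finger_force: 71.4
t 8.4167 pos [0.5753 0.0626 0.0906] ang_y 72.1 q [-0.07  0.23  1.92 -0.    0.99 -1.33] F [-4.6 -0.6  4.3] T [-0.    0.69 -0.01] op 0.328
tool shift [ 0.0004  0.     -0.0002]
```

```bash
python3 -m handwheel '[[[0.05,0,0,0,0],[0.05,0,0,0,0],[0.05,0,0,0,0],[0.05,0,0,-0.01,0],[0.05,0,0,-0.03,0],[0.05,0,0,-0.04,0],[0.05,0,0,-0.04,0],[0.05,0,0,-0.04,0],[0.05,0,0,-0.02,0]]]'; python3 d.py .575 .0627 .0908
```

```text
time: 9.17
eef_pos: [0.5779, 0.0623, 0.2767]
tcp_rot: [0.155, 0.988, 0.0, 0.006]
contact_force: [1.3, -0.0, 1.2]
opening: 0.584
finger_force: 0.0
t 9.1667 pos [0.5779 0.0623 0.2767] ang_y 72.1 q [-0.07  0.04  1.77 -0.    1.32 -1.33] F [ 1.3 -0.   1.2] T [-0.02 -0.03 -0.03] op 0.584
tool shift [ 0.0051 -0.001   0.1858]
```

```bash
python3 -m handwheel '[[[0.0,0.0138,-0.0322,0,0],[0.0,0.0138,-0.0322,0,0],[0.0,0.0138,-0.0322,0,0],[0.0,0.0138,-0.0322,0,0],[0.0,0.0138,-0.0322,0,0],[0.0,0,0,0,-5.3],[0.0,0,0,0,-5.3],[0.0,0,0,0,-5.3],[0.0,0,0,0,0],[0.0,0,0,0,0]]]'; python3 d.py .463 -.07 .2
python3 - <<'E'
from fit import *
im=viewer.read_camera("scene");a=viewer.read_camera("top")
cv2.imwrite("pics/l3.png",np.hstack([cv2.resize(im[200:330,245:375],(400,400),interpolation=2),cv2.resize(a[190:320,270:400],(400,400),interpolation=2)]))
for n in("scene","top"):
  for k in("lid","star_hub","spoke_ball","bridge_knob"): print(n,k,[(np.round(q).tolist(),c) for q,c in pin(n,k)])
m=model((.5745,.063,-1.958,1.924,.211))
for k in("star_hub","bridge_knob"): print(k,m[k],proj("scene",m[k]),proj("top",m[k]))
print("lid pred",proj("top",(.5745,.063,.065)),proj("scene",(.5745,.063,.065)))
E
```

```text
time: 10.0
eef_pos: [0.4605, -0.0699, 0.2699]
tcp_rot: [0.018, 1.0, -0.0, 0.001]
contact_force: [1.5, 1.1, 0.1]
opening: 0.005
finger_force: 0.0
t 10.0 pos [ 0.4605 -0.0699  0.2699] ang_y 87.9 q [-0.37 -0.22  2.03 -0.    1.33 -1.9 ] F [1.5 1.1 0.1] T [-0.   -0.01  0.03] op 0.005
tool shift [-0.0023  0.      0.0699]
scene lid [([308.0, 278.0], 0.64)]
scene star_hub [([284.0, 246.0], 0.88)]
scene spoke_ball [([306.0, 248.0], 0.63)]
scene bridge_knob [([236.0, 265.0], 0.63), ([267.0, 252.0], 0.5)]
top lid [([315.0, 244.0], 0.92)]
top star_hub [([340.0, 285.0], 0.59)]
top spoke_ball [([358.0, 268.0], 0.79)]
top bridge_knob [([338.0, 330.0], 0.57)]
star_hub [ 0.46433819 -0.00835801  0.211     ] (np.float64(280.62841075246814), np.float64(247.0632594077717)) (np.float64(342.9709192998567), np.float64(285.3885688269512))
bridge_knob [ 0.35440176 -0.00461873  0.192     ] (np.float64(235.61830130366207), np.float64(266.22475000502646)) (np.float64(340.49718721358863), np.float64(330.8455540736048))
lid pred (np.float64(314.2683790721714), np.float64(242.79694975941376)) (np.float64(307.53366015983573), np.float64(279.36496880977177))
```

View pics/l3.png

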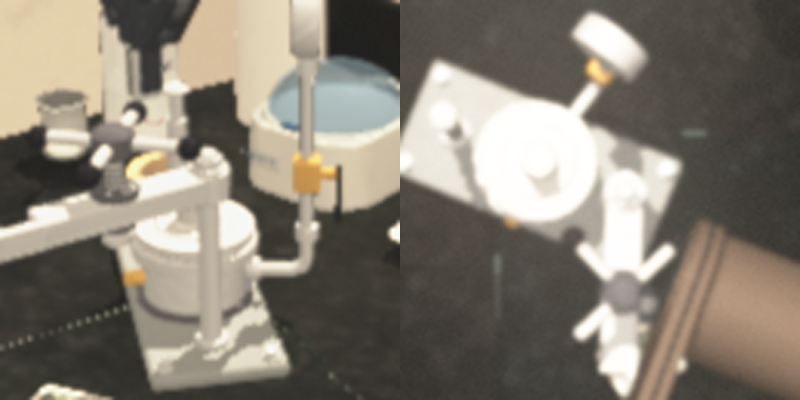

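The lid is seated flat and centred in the mouth (top crop 537,160), and the star's spokes form an X at 45° to the beam. I'll come down on the hub's trailing side (−y), then push between two spokes with shut fingers while rotating about the hinge.

```bash
python3 -m handwheel '[[[0.0,-0.0035,0,0.03,0],[0.0,0,0,0.03,0],[0.0,0,0,0.010,0],[0.0,0,0.01,0,0],[0.0,0,0.01,0,0],[0.0,0,0.005,0,0],[0.0,0,0.003,0,0],[0.0,0,0,0,0]]]'; python3 d.py .464 -.045 .2
```

```text
time: 11.17
eef_pos: [0.4654, -0.0409, 0.2011]
tcp_rot: [0.016, 1.0, -0.0, 0.002]
contact_force: [-0.1, 0.6, 0.2]
opening: 0.002
finger_force: 0.0
t 11.1667 pos [ 0.4654 -0.0409  0.2011] ang_y 88.1 q [-0.31 -0.16  2.1   0.    1.2  -1.84] F [-0.1  0.6  0.2] T [-0.01  0.02 -0.03] op 0.002
tool shift [ 0.0013 -0.0041  0.0011]
```

```bash
python3 -m handwheel '[[[0.0,0.001,0.004,0,0],[0.0,0.0015,0.0045,0,-0.0],[0.0,0.0029,0.007,0,5],[0.0,0.0029,0.007,0,5],[0.0,0.0029,0.007,0,5],[0.0,0.0029,0.007,0,5]]]'; python3 d.py .464 -.045 .2
```

```text
time: 11.67
eef_pos: [0.4569, -0.0057, 0.2007]
tcp_rot: [0.193, 0.981, -0.003, 0.003]
contact_force: [2.3, -6.1, 0.4]
opening: 0.002
finger_force: 3.1
t 11.6667 pos [ 0.4569 -0.0057  0.2007] ang_y 67.8 q [-0.23 -0.19  2.13 -0.01  1.2  -1.41] F [ 2.3 -6.1  0.4] T [-1.08 -0.49 -0.08] op 0.002
tool shift [-0.0214 -0.0337  0.001 ]
```

```bash
python3 -m handwheel '[[[0.0,0.0029,0.007,0,5],[0.0,0.0029,0.007,0,5],[0.0,0.0029,0.007,0,5],[0.0,0.0029,0.007,0,5],[0.0,0.0029,0.007,0,5],[0.0,0.0029,0.007,0,5],[0.0,0.0029,0.007,0,5],[0.0,0.0029,0.007,0,5],[0.0,0.0029,0.007,0,5],[0.0,0.0029,0.007,0,5],[0.0,0.0029,0.007,0,5]]]'; python3 d.py .464 -.045 .2; python3 - <<'E'
from h import *
viewer.read_camera("scene");viewer.read_camera("top")
for k,z in(("star_hub",.211),("bridge_knob",.192)):
  s=pin("scene",k);t=pin("top",k);print(k,s,t)
  if s: print(atz("scene",*s[0][0],z))
  if t: print(atz("top",*t[0][0],z))
E
```

```text
time: 12.58
eef_pos: [0.4906, 0.065, 0.2007]
tcp_rot: [0.624, 0.782, -0.003, 0.006]
contact_force: [0.7, -15.3, 0.3]
opening: -0.004
finger_force: 6.1
t 12.5833 pos [0.4906 0.065  0.2007] ang_y 12.8 q [-0.07 -0.09  2.04 -0.01  1.19 -0.29] F [  0.7 -15.3   0.3] T [-2.42 -0.27 -0.12] op -0.004
tool shift [-0.1014 -0.0503  0.0019]
star_hub [((288.128, 229.67999999999998), 0.77)] [((314.88, 261.12), 0.5), ((343.808, 255.79200000000003), 0.43)]
[0.52939695 0.07315588 0.211     ]
[0.52137711 0.05979775 0.211     ]
bridge_knob [((258.176, 226.89600000000002), 0.71)] [((267.584, 272.11199999999997), 0.78)]
[0.49713609 0.17562518 0.192     ]
[0.49331774 0.17481445 0.192     ]
```

```bash
python3 -m handwheel '[[[0.0,0,-0.012,0,0],[0.0,0,0,-0.04,0],[0.0,0.035,-0.004,0,0],[0.0,0.035,0,0,0],[0.0,0.035,0,0,0],[0.0,0,0,0,0],[0.0,0,0,0.04,0],[0.0,0,0,0.012,0],[0,0,0,0,0]]]'; python3 d.py .46 .166 .188;  python3 - <<'E'
from fit import *
viewer.read_camera("scene");viewer.read_camera("top")
for k,z in(("star_hub",.211),("bridge_knob",.192)):
  s=pin("scene",k);t=pin("top",k);print(k)
  if s: print(atz("scene",*s[0][0],z))
  if t: print(atz("top",*t[0][0],z))
print(fit(1,(.5745,.063,-1.958,.65,.21))[0])
E
```

```text
time: 13.63
eef_pos: [0.4464, 0.1675, 0.1831]
tcp_rot: [0.622, 0.783, -0.003, -0.003]
contact_force: [-0.7, -0.0, -0.0]
opening: 0.001
finger_force: 0.0
t 13.6333 pos [0.4464 0.1675 0.1831] ang_y 13.0 q [ 0.15 -0.11  2.09 -0.    1.17 -0.08] F [-0.7 -0.  -0. ] T [-0.01  0.01  0.03] op 0.001
tool shift [-0.0045  0.0129 -0.005 ]
star_hub
[0.52037397 0.07074623 0.211     ]
[0.53077404 0.06379139 0.211     ]
bridge_knob
[0.5014501  0.19655142 0.192     ]
[0.49963819 0.17386742 0.192     ]
[ 0.57171648  0.06106416 -1.93924366  0.61427523  0.21275417]
```

```bash
python3 -m handwheel '[[[0.0,0,0.012,-0.004,0],[0.0,0,0.012,0,0],[0.0,0.0013,0.0133,0,4],[0.0,0.0013,0.0133,0,4],[0.0,0.0013,0.0133,0,4],[0.0,0.0013,0.0133,0,4],[0.0,0.0013,0.0133,0,4],[0.0,0.0013,0.0133,0,4],[0.0,0.0013,0.0133,0,4]]]'; python3 d.py .46 .166 .188;  python3 - <<'E'
from fit import *
print(fit(1,(.5745,.063,-1.958,.1,.21))[0])
for k,z in(("star_hub",.211),("bridge_knob",.192)):
  s=pin("scene",k);t=pin("top",k);print(k)
  if s: print(atz("scene",*s[0][0],z))
  if t: print(atz("top",*t[0][0],z))
E
```

```text
time: 15.38
eef_pos: [0.5644, 0.1854, 0.191]
tcp_rot: [0.794, 0.608, -0.0, -0.002]
contact_force: [-2.7, 2.4, 0.8]
opening: -0.001
finger_force: 1.5
t 15.3833 pos [0.5644 0.1854 0.191 ] ang_y -15.1 q [0.15 0.15 1.82 0.   1.18 0.41] F [-2.7  2.4  0.8] T [0.47 0.37 0.01] op -0.001
tool shift [-0.046  -0.0957  0.0032]
[ 0.57881892  0.0640413  -2.01643265  0.18628285  0.21410244]
star_hub
[0.56738163 0.07647372 0.211     ]
[0.56656398 0.06836567 0.211     ]
bridge_knob
[0.59282884 0.18935653 0.192     ]
[0.60440432 0.36502072 0.192     ]
```

```bash
python3 -m handwheel '[[[0.0,0.0003,0.0066,0,2],[0.0,0.0003,0.0066,0,2],[0.0,0.0003,0.0066,0,2],[0.0,0.0003,0.005,0,1]]]'; python3 d.py .46 .166 .188
```

```text
time: 16.62
eef_pos: [0.5885, 0.1786, 0.1911]
tcp_rot: [0.829, 0.559, -0.0, -0.001]
contact_force: [-1.9, 2.6, 0.5]
opening: -0.004
finger_force: 1.5
t 16.6167 pos [0.5885 0.1786 0.1911] ang_y -22.0 q [0.13 0.19 1.77 0.   1.19 0.51] F [-1.9  2.6  0.5] T [0.48 0.28 0.05] op -0.004
tool shift [-0.0599 -0.1144  0.0033]
```

```bash
python3 -m handwheel '[[[0.0,0,0.003,0,1],[0.0,0,0.002,0,0],[0.0,0,0.001,0,0]]]'; python3 d.py .46 .166 .188
```

```text
time: 16.87
eef_pos: [0.594, 0.1757, 0.191]
tcp_rot: [0.834, 0.552, -0.0, -0.001]
contact_force: [-3.9, 4.3, 0.9]
opening: -0.006
finger_force: 2.6
t 16.8667 pos [0.594  0.1757 0.191 ] ang_y -22.9 q [0.12 0.2  1.75 0.   1.19 0.52] F [-3.9  4.3  0.9] T [0.68 0.59 0.07] op -0.006
tool shift [-0.0612 -0.1196  0.0032]
```

```bash
python3 -m handwheel '[[[0.0,0,0.001,0,0],[0.0,0,0.001,0,0],[0.0,0,0.001,0,0]]]'; python3 d.py .46 .166 .188
```

```text
time: 17.12
eef_pos: [0.5941, 0.1757, 0.191]
tcp_rot: [0.834, 0.552, -0.003, -0.003]
contact_force: [-11.7, 6.5, 4.8]
opening: 0.002
finger_force: 6.5
t 17.1167 pos [0.5941 0.1757 0.191 ] ang_y -22.9 q [0.12 0.2  1.75 0.   1.19 0.52] F [-11.7   6.5   4.8] T [1.03 1.74 0.05] op 0.002
tool shift [-0.0612 -0.1197  0.0041]
```

```bash
python3 -m handwheel '[[[0.0,0,0.001,0,0],[0.0,0,0.001,0,0],[0.0,0,0.001,0,0]]]'; python3 d.py .46 .166 .188
```

```text
time: 17.37
eef_pos: [0.5943, 0.1756, 0.191]
tcp_rot: [0.833, 0.553, -0.005, -0.006]
contact_force: [-18.3, 8.0, 8.9]
opening: -0.004
finger_force: 10.5
t 17.3667 pos [0.5943 0.1756 0.191 ] ang_y -22.9 q [0.12 0.21 1.75 0.01 1.2  0.52] F [-18.3   8.    8.9] T [1.26 2.82 0.03] op -0.004
tool shift [-0.0612 -0.1199  0.0051]
```

```bash
python3 -m handwheel '[[[0.0,0,-0.015,0,0],[0.0,0,-0.03,-0.01,0],[0.07,0,-0.02,-0.03,-7.1],[0.07,0,0,-0.03,-7.1],[0.07,0,0,-0.03,-7.1],[0.07,0,0,0,-7.1],[0.07,0,0,0,-7.1],[0.07,0,0,0,-7.1],[0.07,0,0,0,-7.1],[0.07,0,0,0,-7.1],[0.07,0,0,0,-7.1],[0.07,0,0,0,-7.1]]]'; python3 d.py .5745 .063 .29
python3 - <<'E'
from fit import *
im=viewer.read_camera("scene");a=viewer.read_camera("top")
cv2.imwrite("pics/l4.png",np.hstack([cv2.resize(im[200:330,245:375],(400,400),interpolation=2),cv2.resize(a[190:320,250:380],(400,400),interpolation=2)]))
for n in("scene","top"):
  for k,z in(("lid",.065),("star_hub",.211),("spoke_ball",.211),("bridge_knob",.192)): print(n,k,[(np.round(q).tolist(),atz(n,*q,z).round(4),c) for q,c in pin(n,k)])
m=model((.5745,.063,-1.958,0,.211))
for k,v in m.items(): print(k,v.round(4),np.round(proj("scene",v)),np.round(proj("top",v)))
E
```

```text
time: 18.37
eef_pos: [0.5405, 0.1975, 0.2916]
tcp_rot: [0.355, 0.935, -0.001, 0.001]
contact_force: [-0.1, 0.3, 0.3]
opening: 0.821
finger_force: 0.0
t 18.3667 pos [0.5405 0.1975 0.2916] ang_y 48.4 q [ 0.18  0.03  1.76 -0.    1.35 -0.67] F [-0.1  0.3  0.3] T [-0.04  0.    0.05] op 0.821
tool shift [-0.1147 -0.078   0.002 ]
scene lid [([307.0, 278.0], array([0.5785, 0.0723, 0.065 ]), 0.91)]
scene star_hub [([307.0, 226.0], array([0.581 , 0.0709, 0.211 ]), 0.86)]
scene spoke_ball [([292.0, 233.0], array([0.5286, 0.0516, 0.211 ]), 0.72)]
scene bridge_knob [([301.0, 217.0], array([0.6243, 0.1723, 0.192 ]), 0.64), ([306.0, 227.0], array([0.5993, 0.1038, 0.192 ]), 0.43)]
top lid [([311.0, 242.0], array([0.5757, 0.0725, 0.065 ]), 0.95)]
top star_hub [([313.0, 235.0], array([0.5845, 0.0646, 0.211 ]), 0.82), ([391.0, 175.0], array([ 0.7329, -0.1233,  0.211 ]), 0.43)]
top spoke_ball [([322.0, 261.0], array([0.5216, 0.0415, 0.211 ]), 0.58)]
top bridge_knob [([271.0, 223.0], array([0.6148, 0.1702, 0.192 ]), 0.81)]
vessel [0.5745 0.063  0.    ] [308. 301.] [314. 244.]
mouth [0.5745 0.063  0.072 ] [307. 277.] [314. 243.]
gauge [0.6502 0.0056 0.262 ] [344. 208.] [339. 205.]
hinge_post [ 0.5443 -0.0111  0.157 ] [312. 260.] [343. 253.]
bridge_knob [0.616  0.1649 0.192 ] [300. 219.] [273. 222.]
star_hub [0.5745 0.063  0.211 ] [306. 227.] [314. 239.]
```

View pics/l4.png

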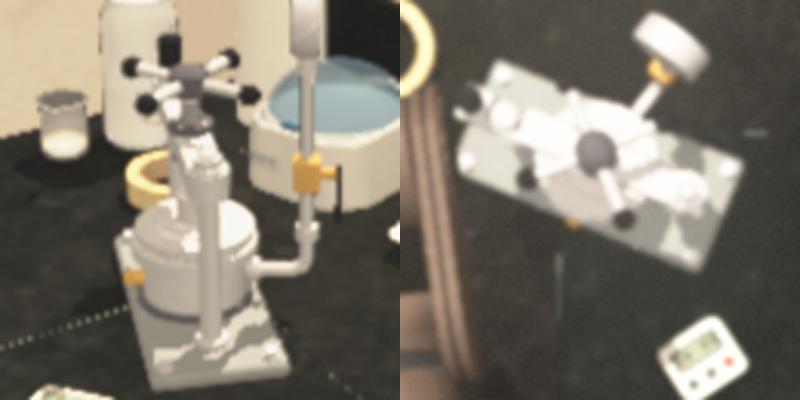

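The top crop shows the hook round the catch pillar, the knob at (468,97), the hub at (597,153) and spoke balls at (624,216) and (527,178). That puts the spokes at about 22°, 112°, 202° and 292°. I'll straddle the hub with both fingers in opposite gaps and spin the tool, which gives pure torque.

```bash
python3 -m handwheel '[[[0.07,-0.0287,-0.0195,0,0],[0.07,-0.0287,-0.0195,0,0],[0.07,-0.0287,-0.0195,0,0],[0.07,-0.0287,-0.0195,0,0],[0.07,0,0,0,-7.1],[0.07,0,0,0,-7.1],[0.07,0,0,0,-7.1],[0.07,0,0,0,-7.1],[0.07,0,0,0,-7.1],[0.07,0,0,0,-7.1],[0.07,0,0,0,-7.1],[0.07,0,0,0,-7.1]]]';python3 -m handwheel '[[[0.07,0,0,0,-7.1],[0.07,0,0,0,-7.1],[0.07,0,0,0,-7.1],[0.07,0,0,0,-7.1],[0.07,0,0,0,-7.1],[0.07,0,0,0,0],[0.07,0,0,0,0]]]'; python3 d.py .5745 .063 .197
python3 - <<'E'
from h import *
im=viewer.read_camera("scene");s=get_state()["eef_pos"]
cv2.imwrite("pics/l5.png",cv2.resize(im[170:260,250:370],(800,600),interpolation=2))
print(np.array(proj("scene",s)), pin("scene","star_hub"))
E
```

```text
time: 19.87
eef_pos: [0.5732, 0.0636, 0.2913]
tcp_rot: [-0.132, 0.991, -0.0, 0.0]
contact_force: [0.7, 0.8, 1.2]
opening: 0.823
finger_force: 0.0
time: 20.45
eef_pos: [0.5732, 0.0637, 0.2913]
tcp_rot: [-0.424, 0.906, -0.0, -0.0]
contact_force: [0.7, -0.3, -0.1]
opening: 0.819
finger_force: 0.0
t 20.45 pos [0.5732 0.0637 0.2913] ang_y 140.1 q [-0.07  0.03  1.76 -0.    1.36 -2.51] F [ 0.7 -0.3 -0.1] T [-0.01 -0.02  0.01] op 0.819
tool shift [-0.0003 -0.0014  0.0943]
[304.56901247 196.17691531] [((308.608, 224.304), 0.78)]
```

View pics/l5.png

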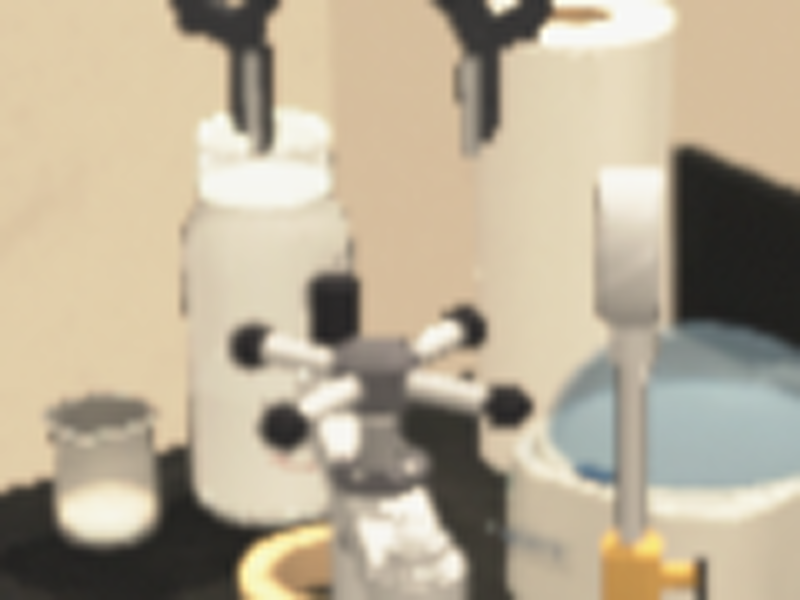

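```bash
python3 -m handwheel '[[[0.07,-0.0005,-0.001,0,-7],[0.07,0,0,0.03,0],[0.07,0,0,0.03,0],[0.07,0,0,0.02,0],[0.07,0,0,0.01,0],[0.07,0,0,0.005,0],[0.07,0,0,0,0]]]'; python3 d.py .5745 .063 .196
```

```text
time: 21.13
eef_pos: [0.5741, 0.0634, 0.1956]
tcp_rot: [-0.479, 0.878, 0.0, -0.001]
contact_force: [0.9, -0.2, -0.7]
opening: 0.816
finger_force: 0.0
t 21.1333 pos [0.5741 0.0634 0.1956] ang_y 147.3 q [-0.07  0.11  1.85 -0.    1.18 -2.64] F [ 0.9 -0.2 -0.7] T [-0.02  0.03  0.02] op 0.816
tool shift [ 0.0001 -0.0006 -0.0004]
```

```bash
python3 -m handwheel '[[[0.07,0,0,0,5],[0.07,0,0,0,5],[0.07,0,0,0.0,5],[0.07,0,0,0.0004,5],[0.07,0,0,0.0004,5],[0.07,0,0,0.0004,5],[0.07,0,0,0.0004,5]]]'; python3 d.py .5745 .063 .196
```

```text
time: 21.72
eef_pos: [0.576, 0.0641, 0.1964]
tcp_rot: [-0.192, 0.981, 0.0, 0.003]
contact_force: [2.5, 2.1, -4.2]
opening: 0.821
finger_force: 5.1
t 21.7167 pos [0.576  0.0641 0.1964] ang_y 112.2 q [-0.06  0.11  1.85  0.    1.18 -2.02] F [ 2.5  2.1 -4.2] T [ 0.36 -0.49  0.38] op 0.821
tool shift [ 0.0018 -0.0005  0.0004]
```

```bash
python3 -m handwheel '[[[0.07,0,0,0.0006,5],[0.07,0,0,0.0004,5],[0.07,0,0,0.0004,5],[0.07,0,0,0.0004,5],[0.07,0,0,0.0004,5],[0.07,0,0,0.0004,5],[0.07,0,0,0.0004,5],[0.07,0,0,0.0004,5]]]'; python3 d.py .5745 .063 .196
```

```text
time: 22.38
eef_pos: [0.5752, 0.0644, 0.193]
tcp_rot: [0.155, 0.988, 0.001, 0.001]
contact_force: [0.3, 3.2, -1.2]
opening: 0.822
finger_force: 5.1
t 22.3833 pos [0.5752 0.0644 0.193 ] ang_y 72.2 q [-0.06  0.11  1.85  0.    1.17 -1.32] F [ 0.3  3.2 -1.2] T [ 0.46 -0.06  0.43] op 0.822
tool shift [ 0.0002 -0.0015 -0.003 ]
```

```bash
python3 -m handwheel '[[[0.07,0,0,0.0004,5],[0.07,0,0,0.0004,5],[0.07,0,0,0.0004,5],[0.07,0,0,0.0004,5]]]'; python3 d.py .5745 .063 .196
```

```text
time: 22.72
eef_pos: [0.5749, 0.0648, 0.1913]
tcp_rot: [0.324, 0.946, 0.001, 0.001]
contact_force: [-0.6, 4.3, -1.1]
opening: 0.822
finger_force: 5.2
t 22.7167 pos [0.5749 0.0648 0.1913] ang_y 52.2 q [-0.06  0.11  1.86  0.    1.17 -0.98] F [-0.6  4.3 -1.1] T [0.65 0.07 0.38] op 0.822
tool shift [-0.0008 -0.0016 -0.0047]
```

```bash
python3 -m handwheel '[[[0.07,0,0,0.0004,5],[0.07,0,0,0.0004,5],[0.07,0,0,0.0004,5],[0.07,0,0,0.0004,5]]]'; python3 d.py .5745 .063 .196
```

```text
time: 23.05
eef_pos: [0.5747, 0.0652, 0.1897]
tcp_rot: [0.484, 0.875, 0.002, -0.0]
contact_force: [0.0, 5.6, -1.4]
opening: 0.823
finger_force: 5.2
t 23.05 pos [0.5747 0.0652 0.1897] ang_y 32.2 q [-0.06  0.11  1.86  0.    1.17 -0.63] F [ 0.   5.6 -1.4] T [0.86 0.14 0.35] op 0.823
tool shift [-0.0018 -0.0013 -0.0063]
```

```bash
python3 -m handwheel '[[[0.07,0,0,0.0004,5],[0.07,0,0,0.0004,5],[0.07,0,0,0.0004,5]]]'; python3 d.py .5745 .063 .196
```

```text
time: 23.3
eef_pos: [0.5747, 0.0656, 0.1884]
tcp_rot: [0.594, 0.805, 0.002, -0.001]
contact_force: [-0.3, 6.7, -2.5]
opening: 0.824
finger_force: 5.2
t 23.3 pos [0.5747 0.0656 0.1884] ang_y 17.2 q [-0.06  0.11  1.86  0.    1.17 -0.36] F [-0.3  6.7 -2.5] T [0.96 0.09 0.4 ] op 0.824
tool shift [-0.0024 -0.0009 -0.0076]
```

```bash
python3 -m handwheel '[[[0.07,0.0010,0.0003,0.0004,5],[0.07,0.0010,0.0002,0.0004,5],[0.07,0,0,0.0004,5]]]'; python3 d.py .5745 .063 .196; python3 -c "
from h import *;print(get_state()['finger_force'])"
```

```text
time: 23.55
eef_pos: [0.5748, 0.0662, 0.1872]
tcp_rot: [0.694, 0.72, 0.001, 0.0]
contact_force: [0.3, 1.3, -2.3]
opening: 0.82
finger_force: 5.1
t 23.55 pos [0.5748 0.0662 0.1872] ang_y 2.2 q [-0.06  0.12  1.86  0.    1.17 -0.1 ] F [ 0.3  1.3 -2.3] T [0.32 0.01 0.41] op 0.82
tool shift [-0.0032 -0.0004 -0.0088]
5.145701766014099
```

```bash
python3 -m handwheel '[[[0.07,0,0,0.0004,5],[0.07,0,0,0.0004,5],[0.07,0,0,0.0004,5]]]'; python3 d.py .5745 .063 .196
```

```text
time: 23.8
eef_pos: [0.575, 0.0665, 0.186]
tcp_rot: [0.782, 0.624, 0.001, 0.0]
contact_force: [-0.7, 3.4, -3.4]
opening: 0.822
finger_force: 5.2
t 23.8 pos [0.575  0.0665 0.186 ] ang_y -12.8 q [-0.06  0.12  1.86  0.    1.16  0.16] F [-0.7  3.4 -3.4] T [ 0.48 -0.09  0.34] op 0.822
tool shift [-0.0035  0.0003 -0.0101]
```

```bash
python3 -m handwheel '[[[0.07,0,0,0.0004,5],[0.07,0,0,0.0004,5],[0.07,0,0,0.0004,5]]]'; python3 d.py .5745 .063 .196
```

```text
time: 24.05
eef_pos: [0.5752, 0.0667, 0.1847]
tcp_rot: [0.856, 0.516, 0.002, -0.0]
contact_force: [1.2, 4.3, -3.4]
opening: 0.822
finger_force: 5.2
t 24.05 pos [0.5752 0.0667 0.1847] ang_y -27.8 q [-0.06  0.12  1.86  0.    1.16  0.42] F [ 1.2  4.3 -3.4] T [ 0.57 -0.24  0.42] op 0.822
tool shift [-0.0036  0.0012 -0.0113]
```

```bash
python3 -m handwheel '[[[0.07,0,0,0.0004,5],[0.07,0,0,0.0004,5],[0.07,0,0,0.0004,5]]]'; python3 d.py .5745 .063 .196
```

```text
time: 24.3
eef_pos: [0.5755, 0.0669, 0.1835]
tcp_rot: [0.916, 0.4, 0.002, -0.0]
contact_force: [2.3, 3.6, -4.0]
opening: 0.821
finger_force: 5.8
t 24.3 pos [0.5755 0.0669 0.1835] ang_y -42.8 q [-0.06  0.12  1.86  0.    1.16  0.69] F [ 2.3  3.6 -4. ] T [ 0.65 -0.39  0.39] op 0.821
tool shift [-0.0035  0.0019 -0.0125]
```

```bash
python3 -m handwheel '[[[0.07,0,0,0.0004,5],[0.07,0,0,0.0004,5]]]'; python3 d.py .5745 .063 .196
```

```text
time: 24.47
eef_pos: [0.5757, 0.067, 0.1828]
tcp_rot: [0.948, 0.319, 0.003, -0.0]
contact_force: [3.1, 3.9, -3.6]
opening: 0.821
finger_force: 7.1
t 24.4667 pos [0.5757 0.067  0.1828] ang_y -52.8 q [-0.06  0.12  1.86  0.    1.15  0.86] F [ 3.1  3.9 -3.6] T [ 0.64 -0.44  0.52] op 0.821
tool shift [-0.0033  0.0024 -0.0132]
```

Contact: finger force has gone 5.2 → 5.8 → 7.1 N, a ratio of 1.37. One more small turn.

```bash
python3 -m handwheel '[[[0.07,0,0,0.0003,3],[0.07,0,0,0.0002,3]]]'; python3 d.py .5745 .063 .196
```

```text
time: 24.63
eef_pos: [0.5759, 0.067, 0.1824]
tcp_rot: [0.963, 0.27, 0.003, -0.0]
contact_force: [3.1, 5.9, -3.7]
opening: 0.82
finger_force: 7.8
t 24.6333 pos [0.5759 0.067  0.1824] ang_y -58.7 q [-0.06  0.12  1.86  0.    1.15  0.96] F [ 3.1  5.9 -3.7] T [ 0.68 -0.51  0.66] op 0.82
tool shift [-0.0032  0.0027 -0.0137]
```

Force is 1.5 times the running value, so I stop here, back the fingers off the spokes and withdraw upward.

```bash
python3 -m handwheel '[[[0.07,0,0,0,-5],[0.07,0,0,0,-6],[0.07,0,0,0,-6],[0.07,0,0,-0.01,0],[0.07,0,0,-0.03,0],[0.07,0,0,-0.04,0],[0.07,0,0,-0.04,0],[0.07,0,0,-0.03,0],[0.07,0,0,0,0]]]'; python3 d.py .5 .16 .33
```

```text
time: 25.38
eef_pos: [0.5777, 0.0653, 0.3434]
tcp_rot: [0.913, 0.408, 0.009, 0.004]
contact_force: [0.9, 1.3, 1.4]
opening: 0.818
finger_force: 0.0
t 25.3833 pos [0.5777 0.0653 0.3434] ang_y -41.9 q [-0.06  0.    1.69  0.    1.43  0.67] F [0.9 1.3 1.4] T [ 0.04 -0.13  0.05] op 0.818
tool shift [ 0.0185 -0.1212  0.0118]
```

```bash
python3 -m handwheel '[[[0.07,0.0045,-0.03,0,0],[0.07,0.0045,-0.03,0,0],[0.07,0.0045,-0.03,0,0],[0.07,0.0045,-0.03,0,0],[0.07,0,0,0,0],[0.07,0,0,0,0],[0.07,0,0,0,0]]]'
python3 - <<'E'
from h import *
im=viewer.read_camera("scene");a=viewer.read_camera("top")
cv2.imwrite("pics/l6.png",np.hstack([cv2.resize(im[180:330,230:380],(400,400),interpolation=2),cv2.resize(a[190:320,250:380],(400,400),interpolation=2)]))
for n in("scene","top"):
  for k,z in(("lid",.065),("bridge_knob",.192)): print(n,k,[atz(n,*q,z).round(4) for q,c in pin(n,k)[:1]])
E
```

```text
time: 25.97
eef_pos: [0.4971, 0.1586, 0.3324]
tcp_rot: [0.913, 0.409, 0.001, 0.001]
contact_force: [0.4, -1.0, -0.8]
opening: 0.819
finger_force: 0.0
scene lid [array([0.5766, 0.0552, 0.065 ])]
scene bridge_knob [array([0.6197, 0.1791, 0.192 ])]
top lid [array([0.5767, 0.0601, 0.065 ])]
top bridge_knob [array([0.6142, 0.1743, 0.192 ])]
```

View pics/l6.png

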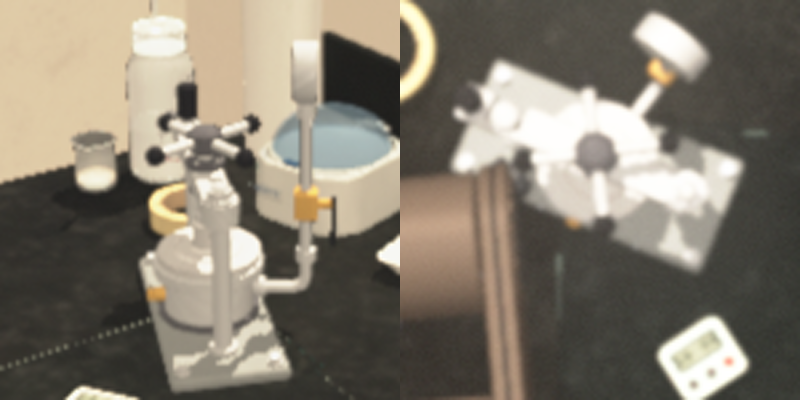

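The knob is unchanged at crop (467,97), so the bridge is still home. The star is down, the lid is seated and the hand is clear.

```bash
python3 -c "
from plant import sign_off
print(sign_off())"
```

```text
the job is handed in; nothing more can be done
None
```

The vessel is closed and handed in at about 26 s: lid seated in the mouth, bridge pushed home against its stop, and star wound down until the turning force was about 1.5 times running (finger force 5.2 to 7.8 N), with the hand clear and no contact with the other bench items.

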